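Put the camera couplers into their dishes by size

ROBOT

A 6-joint arm with a two-finger parallel gripper is mounted at the origin on the work surface. World frame = base frame: x ahead of the robot, y to its left, z up, the work surface at z = 0. Lengths are in m, angles in rad, forces in N, time in s.
With the tool pointing down it reaches from about 0.3 to 0.875 m from the base axis. Payload 6.4 kg.
Tool frame: the origin (TCP) lies on the mounting face of the last link; the fingertips stand 173 mm ahead of it and the grasp point (between the pads) lies 155 mm ahead of it (ctrl.tip_reach is the distance from the TCP to the fingertips, in m); z points along the fingers, y is the line along which they close (so a half turn about z gives the same grasp; the last joint's range is limited). The gripper opens to 85 mm and grips with 20 to 120 N. Pads are 22 mm wide; open, the fingers measure 114 mm over their backs; the gripper's body (76 mm by 85 mm) begins 54 mm behind the grasp point. The pads swing forward as they close: fully open they stand 13 mm farther back than shut.
Start: joints at [0.905, 0.181, 1.607, -0, 1.354, -0.206], TCP at [0.255, 0.515, 0.405] pointing down, gripper open.
Joint ranges: [-2.99, 2.99], [-0.89, 2.07], [0.3, 2.58], [-1.14, 4.28], [0, 2.63], [-3.12, 3.12]. Speed limits (rad/s): [2.57, 2.57, 3.01, 3.14, 3.14, 3.14].

INTERFACE

Orientations are given as a unit quaternion [w, x, y, z].
In Python, from bench import ctrl gives the robot as it stands.
- The arm moves only by the shell command python3 -m pendant 'ROWS'. ROWS is JSON, a list that holds one entry, the list of rows, each a list of 7 numbers: the opening, from 0 (shut) to 1 (fully open), then the shift along the tool's x, y, z in mm, then the turn, a rotation vector about the tool's x, y, z in rad. A call has 1 to 5 rows; each row is the pose to reach, as a shift and turn from the pose commanded when the call began, along the tool's axes at that moment; what a row does not reach only later rows make up. A row lasts 1/12 s, in which the tool goes at most 41.7 mm and 7.16 degrees, less where a joint would pass 70% of its speed; a pose out of reach is approached as far as the arm can. A call with a gripper value outside its range is refused whole. The fingers move at their own pace and stop on an object; the grip force is fixed at half the most. Time passes only in rows, so rows that repeat a pose let the fingers close. It gives the time, the measured TCP pose, the force, the opening and the grip force at its end, in the units of the state.
- ctrl.get_obs(): the state, without advancing time (a new reading comes with each control period).
- ctrl.camera(name): name is "side" or "top" or "wrist"; returns the picture (384x512x3 uint8, red, green, blue); there is no depth.
- ctrl.camera_params(name): a dict with "mtx" (3x3 intrinsics, pixels), "world_from_camera" (4x4, takes a point from camera to world coordinates); the wrist camera has in their place "tool_from_camera" (4x4, takes a point from camera to tool coordinates, whose origin is the TCP and whose axes are the flange's). Camera axes: x right, y down, z forward; pixel columns grow to the right and rows downward; lengths in m; the calibration is good to about 2 mm. A picture is of the moment at which its call begins: read the wrist's pose just before it. camera_params takes no time and is no camera call.
- ctrl.hand_in(): hands the job in; it is judged then, once.
Trained networks look in the newest picture that a camera, given by its name, has taken for a name from the list of things; names that differ only in an ending like _2 or _b are one class to them, and where a whole thing is asked for, a point or a joint stands for the part that bears it (a point fixed in the world has none). Each returns a list of dicts, best first, with "confidence" (0 to 1); they miss things now and then, are a little off and sometimes report something else, mostly with a low value. They report only what shows in the picture. A call takes as long as a camera call.
- ctrl.boxes_of(camera, name): "point" ([column, row] as shares, 0 to 1, of the picture: columns of its width, rows of its height, amid what is visible of it).
The state is a dict: "time_s": time; "q": joint angles; "dq": joint speeds; "joint_efforts": joint torques, N m; "eef_pos": TCP position; "eef_rot": TCP orientation; "wrist_force": force on the tool from outside, world axes, zero at the start; "torque": the same for the moment, N m; "opening": opening from 0.0 (shut) to 1.0 (fully open); "grasp_force": force on a finger pad.
Only numpy, scipy, OpenCV 4.12 (cv2) and the standard library are available. Lean on these libraries where they do the work, as an engineer would, in place of code of your own. Each camera call takes 0.05 s, during which the arm holds its last target. There are 200 camera calls.

TASK

Put the four round camera couplers into the four green dishes for reprocessing, matched by size: the smallest coupler in the smallest dish, and so on up to the largest in the largest. Each must stand upright on the floor of its own dish; they hold glass, so set them down without dropping them or tipping them over. Leave the square plug and the open steel cup that stand among them where they are.

Things in the scene. Friction and masses are not known exactly. Their poses are not given: they have to be found in the camera images.
- coupler_a_mid (a point): The smallest camera coupler: an upright round steel barrel 24 mm in diameter and 60 mm tall (smooth barrel up to 48 mm, then a black ring 19 mm wide with a glass disc on top; darker bands near its foot), loose, 50 to 90 g. This point is on its axis half-way up, 30 mm above its underside; z points up its axis. Stands on the worktop at the start.
- coupler_b_mid (a point): The second smallest camera coupler: an upright round steel barrel 34 mm in diameter and 60 mm tall (smooth barrel up to 48 mm, then a black ring 29 mm wide with a glass disc on top; darker bands near its foot), loose, 70 to 130 g. This point is on its axis half-way up, 30 mm above its underside; z points up its axis. Stands on the worktop at the start.
- coupler_c_mid (a point): The second largest camera coupler: an upright round steel barrel 45 mm in diameter and 60 mm tall (smooth barrel up to 48 mm, then a black ring 40 mm wide with a glass disc on top; darker bands near its foot), loose, 105 to 195 g. This point is on its axis half-way up, 30 mm above its underside; z points up its axis. Stands on the worktop at the start.
- coupler_d_mid (a point): The largest camera coupler: an upright round steel barrel 56 mm in diameter and 60 mm tall (smooth barrel up to 48 mm, then a black ring 51 mm wide with a glass disc on top; darker bands near its foot), loose, 140 to 260 g. This point is on its axis half-way up, 30 mm above its underside; z points up its axis. Stands on the worktop at the start.
- dish_a: The smallest of four round olive-green moulded dishes, fixed to the worktop: 50 mm outside diameter, 10 mm tall, open on top, wall 4 mm thick, recess 42 mm across with its floor 3 mm above the worktop. Meant for the smallest coupler. Origin: centre of the underside, at worktop height; z up.
- dish_b: The second smallest of four round olive-green moulded dishes, fixed to the worktop: 60 mm outside diameter, 10 mm tall, open on top, wall 4 mm thick, recess 52 mm across with its floor 3 mm above the worktop. Meant for the second smallest coupler. Origin: centre of the underside, at worktop height; z up.
- dish_c: The second largest of four round olive-green moulded dishes, fixed to the worktop: 71 mm outside diameter, 10 mm tall, open on top, wall 4 mm thick, recess 63 mm across with its floor 3 mm above the worktop. Meant for the second largest coupler. Origin: centre of the underside, at worktop height; z up.
- dish_d: The largest of four round olive-green moulded dishes, fixed to the worktop: 82 mm outside diameter, 10 mm tall, open on top, wall 4 mm thick, recess 74 mm across with its floor 3 mm above the worktop. Meant for the largest coupler. Origin: centre of the underside, at worktop height; z up.
- plug_mid (a point): Square steel camera plug that stays where it is: 36 mm square, 52 mm tall, black top with four brass contacts, loose, upright on the worktop. This point is at its centre, 26 mm above its underside; x and y are along its sides, z up.
- cup_mid (a point): Open round steel cup that stays where it is: 62 mm across the rim, 42 mm tall, empty, loose, upright on the worktop. This point is on its axis 21 mm above its underside; z up.

How it is judged:
At the end, for the whole second after the job is handed in: Each coupler stands upright (within 0.1 rad) on the floor of the dish of its own size rank, its axis within 10 mm of the dish's centre and its middle less than 37 mm above the worktop, released and at rest (horizontal distance between coupler_a_mid and dish_a below 0.01 m and z of coupler_a_mid in the frame of dish_a below 0.037 m and angle between each of coupler_a_mid, coupler_b_mid, coupler_c_mid, coupler_d_mid's own z axis and vertical below 0.1 rad and linear speed of each of coupler_a, coupler_b, coupler_c, coupler_d below 0.02 m/s and horizontal distance between coupler_b_mid and dish_b below 0.01 m and z of coupler_b_mid in the frame of dish_b below 0.037 m and horizontal distance between coupler_c_mid and dish_c below 0.01 m and z of coupler_c_mid in the frame of dish_c below 0.037 m and horizontal distance between coupler_d_mid and dish_d below 0.01 m and z of coupler_d_mid in the frame of dish_d below 0.037 m); the robot touches nothing.
It fails at once if a coupler is tipped over (angle between any of coupler_a_mid, coupler_b_mid, coupler_c_mid, coupler_d_mid's own z axis and vertical above 0.6 rad).
It fails at once if a coupler is dropped from more than about 20 mm ((height (world z) of coupler_a_mid above 0.048 m and contact force between the fingers and coupler_a below 0.05 N and linear speed of coupler_a above 0.3 m/s) or (height (world z) of coupler_b_mid above 0.048 m and contact force between the fingers and coupler_b below 0.05 N and linear speed of coupler_b above 0.3 m/s) or (height (world z) of coupler_c_mid above 0.048 m and contact force between the fingers and coupler_c below 0.05 N and linear speed of coupler_c above 0.3 m/s) or (height (world z) of coupler_d_mid above 0.048 m and contact force between the fingers and coupler_d below 0.05 N and linear speed of coupler_d above 0.3 m/s)).
It fails at once if the square plug is moved by more than 20 mm or tipped over (distance of plug_mid from where it was at the start of the episode above 0.02 m or angle between plug_mid's own z axis and vertical above 0.4 rad).
It fails at once if the steel cup is moved by more than 20 mm or tipped over (distance of cup_mid from where it was at the start of the episode above 0.02 m or angle between cup_mid's own z axis and vertical above 0.4 rad).
It also fails if it takes over 115 s, if anything falls off the work surface, if the arm or the gripper's body presses on something with over 40 N, if the wrist force passes 120 N, or if a joint passes its speed limit or range.

## Working session

There is one attempt and no reset: what is moved stays moved. The work goes in short steps, Python scripts to look and compute and a shell command to move; the robot and the scene stay as the last step left them, time stands still between calls to the robot, and variables do not carry over. Pictures are saved under pics/ and viewed, at most 14 in all, crops included, and the job is handed in when it is done.

```bash
ls; mkdir -p pics; python3 - <<'E'
from bench import ctrl
import cv2
o=ctrl.get_obs();print(o)
for n in("top","side","wrist"):
    im=ctrl.camera(n);cv2.imwrite(f"pics/{n}0.png",im[:,:,::-1]);print(n,ctrl.camera_params(n))
E
```

```text
pics
{'time_s': 0.0, 'q': array([ 9.04699635e-01,  1.81536522e-01,  1.60800123e+00,  2.45929321e-05,
        1.35381506e+00, -2.06282455e-01]), 'dq': array([ 0.00086626,  0.00061823,  0.00164739,  0.00096522, -0.00135888,
       -0.00137032]), 'joint_efforts': array([-1.11181831e-03, -4.44893575e+01, -3.51319706e+01, -5.96244063e-04,
        9.44548199e-03,  1.40983664e-05]), 'eef_pos': array([0.25498613, 0.51508734, 0.40378971]), 'eef_rot': array([-3.82705460e-04,  2.27889586e-01,  9.73686583e-01, -7.92603610e-04]), 'wrist_force': array([-0.33328638, -0.69685954,  0.11225165]), 'torque': array([-0.01056983, -0.04031273, -0.02208089]), 'grasp_force': 0.0, 'opening': 0.9996275960498562}
top {'mtx': array([[395.87951323,   0.        , 252.33837879],
       [  0.        , 395.87951323, 190.34969813],
       [  0.        ,   0.        ,   1.        ]]), 'world_from_camera': array([[-0.01900042, -0.98256689,  0.18493592,  0.36328658],
       [-0.99975597,  0.01658664, -0.01459042,  0.0380699 ],
       [ 0.0112686 , -0.18516801, -0.98264227,  1.04826485],
       [ 0.        ,  0.        , 
[... 294 characters left out ...]
0889,  0.52380402, -0.85145076,  0.90044252],
       [ 0.01060381, -0.85154148, -0.52418   ,  0.58142538],
       [ 0.        ,  0.        ,  0.        ,  1.        ]])}
wrist {'mtx': array([[279.49325265,   0.        , 254.78313463],
       [  0.        , 279.49325265, 195.91678657],
       [  0.        ,   0.        ,   1.        ]]), 'tool_from_camera': array([[-6.80441606e-04, -9.48820844e-01, -3.15814095e-01,
         8.13868913e-02],
       [ 9.99999679e-01, -7.79323889e-04,  1.86810416e-04,
         1.93178373e-05],
       [-4.23371086e-04, -3.15813866e-01,  9.48821070e-01,
         2.99066176e-02],
       [ 0.00000000e+00,  0.00000000e+00,  0.00000000e+00,
         1.00000000e+00]])}
```

View pics/top0.png

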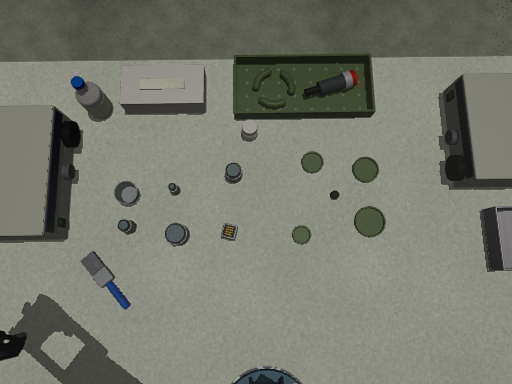

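View pics/side0.png

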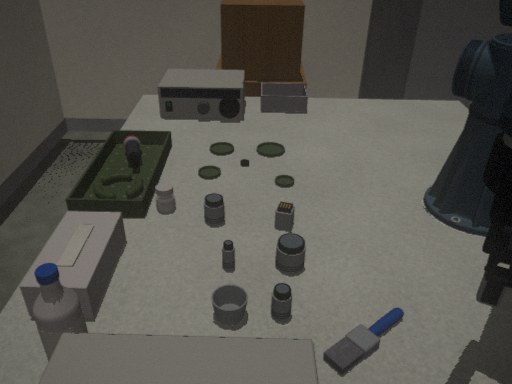

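The top picture shows couplers a (173,188), b (126,226), c (233,172), d (176,233). The cup is at (127,193) and the plug at (229,232). Dishes are at a (301,235), b (312,162), c (365,170), d (369,221). The side view agrees: a (229,255), b (282,300), c (214,208), d (291,252).

```bash
cat > h.py <<'E'
import numpy as np, cv2
from scipy.spatial.transform import Rotation as R
from bench import ctrl
def ray(cam,uv,pose=None):
    p=ctrl.camera_params(cam)
    if cam=="wrist":
        T=np.eye(4);T[:3,:3]=R.from_quat(np.roll(pose[1],-1)).as_matrix();T[:3,3]=pose[0]
        M=T@p["tool_from_camera"]
    else: M=p["world_from_camera"]
    d=M[:3,:3]@np.linalg.solve(p["mtx"],[uv[0],uv[1],1]);return M[:3,3],d/np.linalg.norm(d)
def atz(r,z): return r[0]+r[1]*(z-r[0][2])/r[1][2]
def meet(rs):
    A=0;b=0
    for o,d in rs:
        P=np.eye(3)-np.outer(d,d);A=A+P;b=b+P@o
    x=np.linalg.solve(A,b);return x,max(np.linalg.norm((np.eye(3)-np.outer(d,d))@(x-o)) for o,d in rs)
def proj(cam,X,pose=None):
    p=ctrl.camera_params(cam);M=p.get("world_from_camera")
    if M is None:
        T=np.eye(4);T[:3,:3]=R.from_quat(np.roll(pose[1],-1)).as_matrix();T[:3,3]=pose[0];M=T@p["tool_from_camera"]
    c=np.linalg.inv(M)@np.append(X,1);u=p["mtx"]@c[:3];return u[:2]/u[2]
def boxes(cam,name,mn=.3): return [(round(b["confidence"],2),np.array(b["point"])*[512,384]) for b in ctrl.boxes_of(cam,name) if b["confidence"]>mn]
E
python3 - <<'E'
from h import *
for n in("coupler_a_mid","dish_a","plug_mid","cup_mid"):
    t=boxes("top",n);s=boxes("side",n)
    print(n,[(c,u.round(0)) for c,u in t],[(c,u.round(0)) for c,u in s])
    for c,u in t:
        for c2,v in s:
            x,e=meet([ray("top",u),ray("side",v)])
            if e<.008 and -.01<x[2]<.07: print(u.round(1),v.round(1),x.round(4),round(e,4),c,c2)
E
```

```text
coupler_a_mid [] [(0.88, array([227., 258.])), (0.66, array([220., 151.]))]
dish_a [(0.85, array([304., 236.])), (0.74, array([365., 168.])), (0.64, array([369., 222.])), (0.61, array([312., 161.]))] [(0.83, array([271., 148.])), (0.76, array([282., 182.])), (0.54, array([222., 150.])), (0.49, array([205., 173.]))]
[303.8 235.6] [282.  181.5] [ 0.4412 -0.1124 -0.0044] 0.0042 0.85 0.76
[364.6 168.3] [221.8 149.7] [ 6.154e-01 -2.853e-01 -3.000e-04] 0.0013 0.74 0.54
[369.3 222.3] [271.  148.3] [ 0.4693 -0.2854  0.0069] 0.0012 0.64 0.83
[311.5 160.9] [205.  172.9] [ 6.444e-01 -1.414e-01 -6.000e-04] 0.0042 0.61 0.49
plug_mid [(0.6, array([229., 231.]))] [(0.85, array([284., 215.]))]
[229.5 231.4] [283.7 215.3] [0.4504 0.0838 0.0239] 0.0011 0.6 0.85
cup_mid [(0.67, array([124., 191.]))] [(0.89, array([229., 300.]))]
[123.6 190.9] [228.9 300.4] [0.5569 0.3566 0.0366] 0.001 0.67 0.89
```

```bash
python3 - <<'E'
import cv2
im=cv2.imread("pics/top0.png");cv2.imwrite("pics/topc.png",cv2.resize(im[150:260,95:255],None,fx=5,fy=5,interpolation=cv2.INTER_CUBIC))
im=cv2.imread("pics/side0.png");cv2.imwrite("pics/sidec.png",cv2.resize(im[190:330,180:320],None,fx=4.2857,fy=4.2857,interpolation=cv2.INTER_CUBIC))
E
```

```text
(no output)
```

View pics/topc.png

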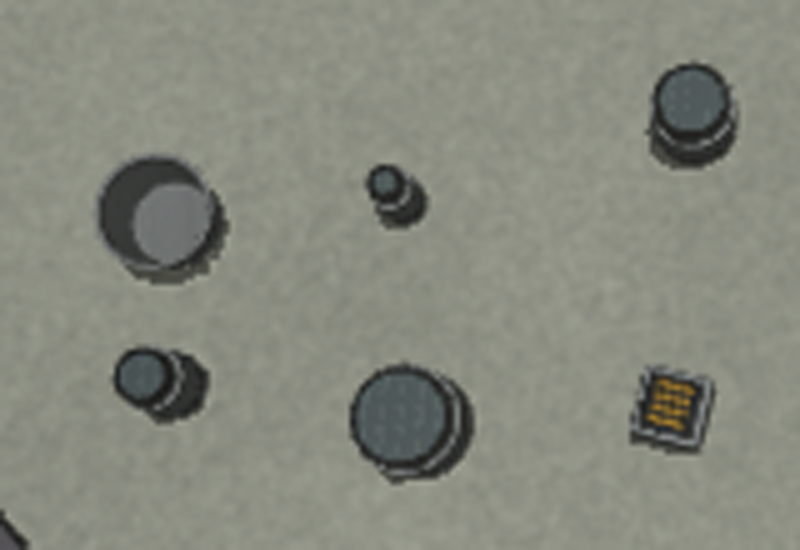

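View pics/sidec.png

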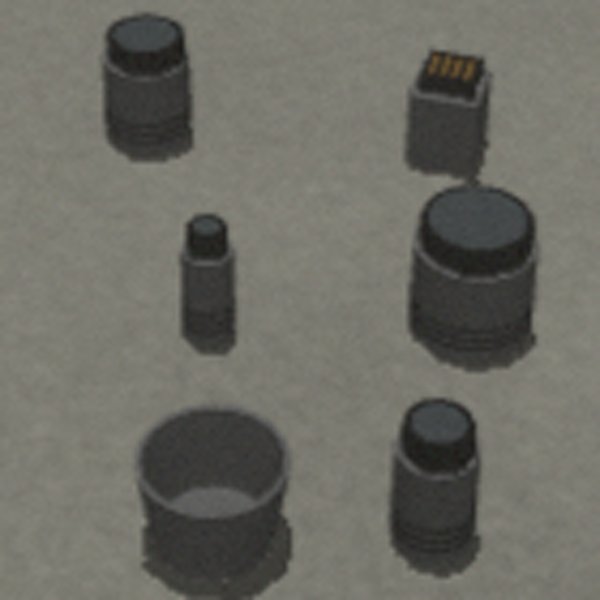

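View pics/wrist0.png

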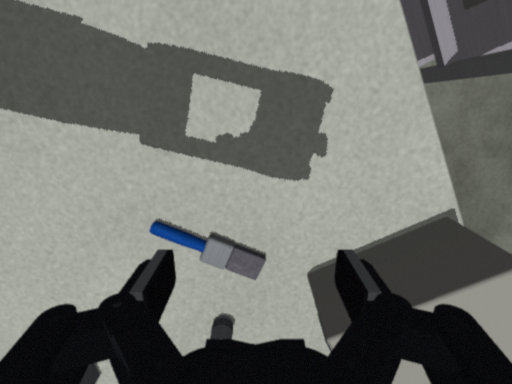

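Glass discs in the top crop are a (385,183), b (143,377), c (692,98), d (401,415), with the cup rim at (157,211). In the side crop they are c (146,35), a (207,225), d (479,219), b (439,423), with the cup rim at (214,460). The wrist picture shows only the brush and b's top between the fingers (224,325).

```bash
python3 - <<'E'
from h import *
T=dict(a=(385,183),b=(143,377),c=(692,98),d=(401,415),cup=(157,211),plug=(673,405))
S=dict(a=(207,225),b=(439,423),c=(146,35),d=(479,219),cup=(214,460),plug=(452,70))
for k in T:
    u=np.array(T[k])/5+[94.6,149.6];v=np.array(S[k])/4.2857+[179.6,189.6]
    x,e=meet([ray("top",u),ray("side",v)]);print(k,x.round(4),round(e,4),"top@z",atz(ray("top",u),dict(cup=.042,plug=.052).get(k,.06)).round(4))
im=cv2.imread("pics/top0.png").astype(int);sd=cv2.imread("pics/side0.png").astype(int)
def seg(im,boxes):
    m=((im[:,:,1]-im[:,:,0]>12)).astype(np.uint8)
    n,l,st,c=cv2.connectedComponentsWithStats(m);out=[]
    for i in range(1,n):
        x,y,w,h,A=st[i]
        if A>60 and boxes[0]<x<boxes[2] and boxes[1]<y<boxes[3]:
            p,_=cv2.findContours((l==i).astype(np.uint8),0,1);
            q=cv2.convexHull(max(p,key=len));e=cv2.fitEllipse(q) if len(q)>4 else None;out.append((c[i],e,(x,y,w,h)))
    return out
for nm,i,b in(("top",im,(280,140,400,260)),("side",sd,(180,135,300,190))):
    for c,e,s in seg(i,b): print(nm,c.round(1),np.round(e[0],1),np.round(e[1],1),s,atz(ray(nm,e[0]),.010).round(4))
E
```

```text
a [0.5644 0.2284 0.0588] 0.0006 top@z [0.5635 0.2282 0.06  ]
b [0.4677 0.3473 0.0577] 0.0005 top@z [0.4669 0.3466 0.06  ]
c [0.6056 0.072  0.0581] 0.0002 top@z [0.6053 0.0719 0.06  ]
d [0.4454 0.2185 0.0583] 0.0004 top@z [0.4457 0.2181 0.06  ]
cup [0.5552 0.3499 0.0377] 0.0 top@z [0.5544 0.3486 0.042 ]
plug [0.4496 0.0834 0.0485] 0.0003 top@z [0.4489 0.0833 0.052 ]
top [356.7 191.8] [356.1 193. ] [13.8 23.2] (np.int32(347), np.int32(182), np.int32(18), np.int32(19)) [ 0.5467 -0.2546  0.01  ]
side [221.1 148.2] [220.5 147.9] [ 9.1 21.9] (np.int32(209), np.int32(145), np.int32(23), np.int32(9)) [ 0.6171 -0.2748  0.01  ]
side [270. 149.] [269.5 148.7] [ 9.5 28. ] (np.int32(256), np.int32(144), np.int32(29), np.int32(10)) [ 0.4752 -0.2768  0.01  ]
side [209.6 171.9] [210.3 171.3] [ 8.3 20.9] (np.int32(199), np.int32(167), np.int32(21), np.int32(9)) [ 0.6335 -0.134   0.01  ]
side [284.4 180.9] [284.4 180.9] [ 6.4 15.2] (np.int32(277), np.int32(178), np.int32(16), np.int32(7)) [ 0.4409 -0.0921  0.01  ]
```

```bash
cat >> h.py <<'E'
def mv(*tg):
    o=ctrl.get_obs();M=R.from_quat(np.roll(o["eef_rot"],-1)).as_matrix()
    print("t",round(o["time_s"],1),"at",o["eef_pos"].round(4),"yaw x",np.round(M[:,0],3),"z",np.round(M[:,2],3),"open",round(float(o["opening"]),3),"F",round(float(o["grasp_force"]),1))
    for t in tg: print("to",t,"shift mm",(1000*M.T@(np.array(t)-o["eef_pos"])).round(1))
E
python3 - <<'E'
from h import *
g=cv2.cvtColor(cv2.imread("pics/top0.png"),cv2.COLOR_BGR2HSV).astype(int)
bg=cv2.imread("pics/top0.png").astype(int)
print(bg[162,312],bg[140,340],bg[221,369])
m=((bg.sum(2)<270)).astype(np.uint8);n,l,st,c=cv2.connectedComponentsWithStats(m)
for i in range(1,n):
    x,y,w,h,A=st[i]
    if 280<x<390 and 145<y<250 and A>100:
        p,_=cv2.findContours((l==i).astype(np.uint8),0,1);e=cv2.fitEllipse(cv2.convexHull(p[0]))
        print(np.round(e[0],1),np.round(e[1],1),atz(ray("top",e[0]),.008).round(4))
mv([.4672,.347,.3],[.564,.2283,.3],[.564,.2283,.188])
E
```

```text
[61 85 75] [134 145 143] [62 86 76]
[311.7 162.2] [21.4 22.1] [ 0.6342 -0.1401  0.008 ]
[364.9 169.3] [26.  26.6] [ 0.6121 -0.2835  0.008 ]
[369.2 221.4] [30.6 31.7] [ 0.4704 -0.2849  0.008 ]
[301.  234.5] [18.5 19.1] [ 0.4391 -0.1027  0.008 ]
t 0.6 at [0.2552 0.5153 0.4047] yaw x [-0.896  0.444 -0.   ] z [ 0.  0. -1.] open 1.0 F 0.0
to [0.4672, 0.347, 0.3] shift mm [-264.7  -56.7  104.7]
to [0.564, 0.2283, 0.3] shift mm [-404.1 -120.1  104.7]
to [0.564, 0.2283, 0.188] shift mm [-404.1 -120.1  216.7]
```

```bash
python3 -m pendant '[[[1,-40,-12,10,0,0,0],[1,-80,-24,20,0,0,0],[1,-120,-36,32,0,0,0],[1,-160,-48,42,0,0,0],[1,-200,-60,52,0,0,0]]]' && python3 -m pendant '[[[1,-40,-12,10,0,0,0],[1,-80,-24,20,0,0,0],[1,-110,-36,32,0,0,0],[1,-140,-48,42,0,0,0],[1,-140,-48,52,0,0,0]]]'; python3 - <<'E'
from h import *
o=ctrl.get_obs();p=(o["eef_pos"],o["eef_rot"]);im=ctrl.camera("wrist");cv2.imwrite("pics/w1.png",im[:,:,::-1])
mv([.564,.2283,.3],[.564,.2283,.188])
for n,X in dict(a=(.564,.2283,.06),b=(.4672,.347,.06),c=(.6055,.072,.06),d=(.4455,.2183,.06),cup=(.555,.349,.042)).items(): print(n,proj("wrist",X,p).round(1))
E
```

```text
time_s: 0.97
eef_pos: [0.4038, 0.376, 0.354]
eef_rot: [0.0, 0.228, 0.974, 0.0]
wrist_force: [0.1, 0.3, 0.1]
opening: 0.998
grasp_force: 0.0
time_s: 1.38
eef_pos: [0.5107, 0.2681, 0.3021]
eef_rot: [0.001, 0.23, 0.973, -0.0]
wrist_force: [0.4, 0.0, 0.3]
opening: 0.997
grasp_force: 0.0
t 1.4 at [0.5083 0.2695 0.2997] yaw x [-0.894  0.448  0.002] z [-0.002 -0.001 -1.   ] open 0.997 F 0.0
to [0.564, 0.2283, 0.3] shift mm [-68.2 -11.9  -0.4]
to [0.564, 0.2283, 0.188] shift mm [-68.4 -11.7 111.6]
a [241.6 276.7]
b [324.9 112.1]
c [123.1 367.7]
d [159.  164.1]
cup [359.9 203.7]
```

View pics/w1.png

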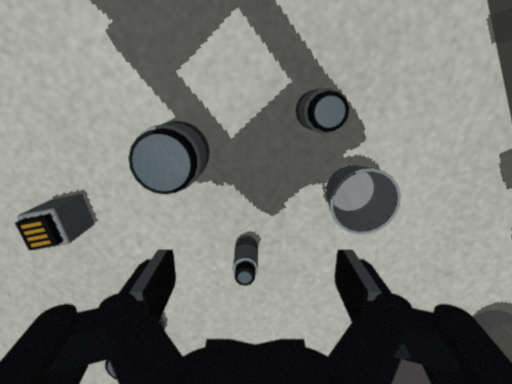

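The wrist view shows a at (244,277), b (331,110), d (164,162) and the cup (365,201). All lie within about 4 px (3 mm) of the two-view predictions, so I'll grasp a.

```bash
python3 -m pendant '[[[1,-35,-6,0,0,0,0],[1,-68,-11,0,0,0,0],[1,-68,-11,0,0,0,0],[1,-68,-11,0,0,0,0]]]' >/dev/null && python3 -m pendant '[[[1,0,0,30,0,0,0],[1,0,0,60,0,0,0],[1,0,0,85,0,0,0],[1,0,0,105,0,0,0],[1,0,0,112,0,0,0]]]' && python3 - <<'E'
from h import *
mv([.564,.2283,.188])
cv2.imwrite("pics/w2.png",ctrl.camera("wrist")[:,:,::-1])
E
```

```text
time_s: 2.18
eef_pos: [0.5601, 0.2333, 0.1869]
eef_rot: [-0.003, 0.227, 0.974, -0.001]
wrist_force: [-0.1, -0.1, -0.4]
opening: 0.998
grasp_force: 0.0
t 2.2 at [0.5601 0.2333 0.1869] yaw x [-0.897  0.442  0.005] z [-0.006 -0.001 -1.   ] open 0.998 F 0.0
to [0.564, 0.2283, 0.188] shift mm [-5.7 -2.8 -1.1]
```

View pics/w2.png

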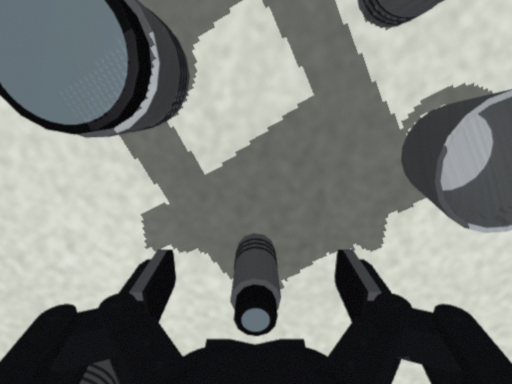

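Coupler a is centred between the fingers: its disc is at (256,320) and the finger midline is near 255. I'll shift 4 mm in x and close.

```bash
python3 -m pendant '[[[1,-4,0,0,0,0,0],[1,-4,0,0,0,0,0]]]' >/dev/null && python3 - <<'E'
from h import *
o=ctrl.get_obs();p=(o["eef_pos"],o["eef_rot"]);ctrl.camera("wrist");mv([.564,.2283,.188])
print(atz(ray("wrist",(256,320),p),.06))
E
for i in 1 2; do python3 -m pendant '[[[0.1,0,0,0,0,0,0],[0.1,0,0,0,0,0,0],[0.1,0,0,0,0,0,0],[0.1,0,0,0,0,0,0],[0.1,0,0,0,0,0,0]]]'; done
```

```text
t 2.5 at [0.5677 0.2309 0.1924] yaw x [-0.896  0.443 -0.003] z [ 0.003  0.001 -1.   ] open 0.996 F 0.0
to [0.564, 0.2283, 0.188] shift mm [ 2.2 -4.   4.4]
[0.57863711 0.22635123 0.06      ]
time_s: 2.87
eef_pos: [0.5667, 0.2304, 0.1906]
eef_rot: [0.0, 0.228, 0.974, 0.0]
wrist_force: [0.4, 0.8, 0.1]
opening: 0.305
grasp_force: 0.0
time_s: 3.28
eef_pos: [0.5669, 0.2304, 0.1907]
eef_rot: [0.0, 0.228, 0.974, 0.0]
wrist_force: [-1.3, -0.9, 4.8]
opening: 0.26
grasp_force: 58.8
```

```bash
python3 -m pendant '[[[0.1,0,0,-15,0,0,0],[0.1,0,0,-40,0,0,0],[0.1,0,0,-70,0,0,0],[0.1,0,0,-95,0,0,0],[0.1,0,0,-105,0,0,0]]]' && python3 - <<'E'
from h import *
mv([.4391,-.1027,.295])
E
```

```text
time_s: 3.7
eef_pos: [0.5676, 0.2307, 0.2987]
eef_rot: [0.002, 0.228, 0.974, 0.001]
wrist_force: [1.6, 0.5, -0.9]
opening: 0.262
grasp_force: 58.8
t 3.7 at [0.5676 0.2307 0.2987] yaw x [-0.896  0.444 -0.004] z [ 0.005  0.001 -1.   ] open 0.262 F 58.8
to [0.4391, -0.1027, 0.295] shift mm [ -32.7 -355.8    2.8]
```

```bash
python3 -m pendant '[[[0.1,-10,-25,0,0,0,0],[0.1,-25,-60,0,0,0,0],[0.1,-40,-97,0,0,0,0],[0.1,-55,-134,0,0,0,0],[0.1,-70,-170,0,0,0,0]]]' >/dev/null&& python3 -m pendant '[[[0.1,-10,-37,0,0,0,0],[0.1,-20,-74,0,0,0,0],[0.1,-25,-111,0,0,0,0],[0.1,-30,-148,0,0,0,0],[0.1,-32,-175,0,0,0,0]]]' >/dev/null && python3 -m pendant '[[[0.1,0,-5,0,0,0,0],[0.1,0,-10,0,0,0,0],[0.1,0,-10,0,0,0,0],[0.1,0,-10,0,0,0,0],[0.1,0,-10,0,0,0,0]]]'; python3 - <<'E'
from h import *
o=ctrl.get_obs();p=(o["eef_pos"],o["eef_rot"]);im=ctrl.camera("wrist");cv2.imwrite("pics/w3.png",im[:,:,::-1])
mv([.4391,-.1027,.295])
for n,X in dict(a=(.4391,-.1027,.01),b=(.6342,-.1401,.01),d=(.4704,-.2849,.01),c=(.6121,-.2835,.01)).items(): print(n,proj("wrist",X,p).round(1))
b=im.astype(int);m=((b[:,:,1]-b[:,:,2]>3)&(b.sum(2)<320)&(b.sum(2)>80)).astype(np.uint8);n,l,st,c=cv2.connectedComponentsWithStats(m)
for i in range(1,n):
    if st[i][4]>300:
        q,_=cv2.findContours((l==i).astype(np.uint8),0,1);e=cv2.fitEllipse(cv2.convexHull(max(q,key=len)))
        print(st[i],np.round(e[0],1),np.round(e[1],1),atz(ray("wrist",e[0],p),.01).round(4))
E
```

```text
time_s: 4.95
eef_pos: [0.5008, -0.1319, 0.295]
eef_rot: [-0.0, 0.227, 0.974, 0.0]
wrist_force: [0.8, 0.4, -0.7]
opening: 0.263
grasp_force: 59.0
t 5.0 at [ 0.5009 -0.1318  0.2951] yaw x [-0.897  0.442  0.   ] z [-0.  0. -1.] open 0.262 F 59.0
to [0.4391, -0.1027, 0.295] shift mm [68.3 -1.2  0.1]
a [253.3 118.8]
b [301.8 299.6]
d [104.5 231.1]
c [179.1 331.4]
[  204     0   177   203 18075] [292.3  87.8] [208.6 246.4] [ 0.431  -0.0615  0.01  ]
[  65  191   85   77 4831] [107.1 228.8] [74.7 85.9] [ 0.4694 -0.281   0.01  ]
[450 278  52  41 696] [475.8 299.2] [40.9 50.3] [0.7185 0.0312 0.01  ]
[ 437  326   75   58 1019] [479.3 352.7] [38.3 95. ] [0.7968 0.0183 0.01  ]
[  0 359  29  24 347] [ 13.9 370.3] [21.6 34.9] [ 0.5741 -0.4937  0.01  ]
```

View pics/w3.png

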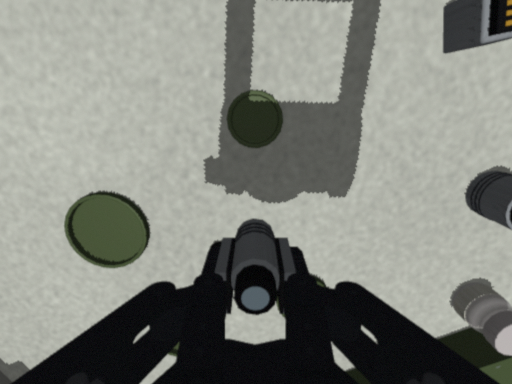

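Dish a sits at (255,119) and dish d at (107,229), both within 3 px of prediction. The held coupler a is upright and on the tool axis, disc at (255,299), which is about 1 mm off in tool x.

```bash
python3 -m pendant '[[[0.1,20,0,0,0,0,0],[0.1,45,-1,0,0,0,0],[0.1,67,-1,0,0,0,0],[0.1,67,-1,0,0,0,0],[0.1,67,-1,0,0,0,0]]]' >/dev/null&& python3 -m pendant '[[[0.1,0,0,20,0,0,0],[0.1,0,0,50,0,0,0],[0.1,0,0,75,0,0,0],[0.1,0,0,90,0,0,0],[0.1,0,0,95,0,0,0]]]' >/dev/null&& python3 -m pendant '[[[0.1,0,0,0,0,0,0],[0.1,0,0,0,0,0,0]]]'; python3 - <<'E'
from h import *
mv([.4391,-.1027,.1945])
E
```

```text
time_s: 6.0
eef_pos: [0.441, -0.1044, 0.2008]
eef_rot: [0.0, 0.228, 0.974, -0.0]
wrist_force: [0.7, -0.5, 0.2]
opening: 0.258
grasp_force: 58.9
t 6.0 at [ 0.441  -0.1044  0.2008] yaw x [-0.896  0.443 -0.001] z [ 0.001 -0.    -1.   ] open 0.258 F 58.9
to [0.4391, -0.1027, 0.1945] shift mm [2.4 0.7 6.3]
```

```bash
python3 -m pendant '[[[0.1,2,0,3,0,0,0],[0.1,2,0,5,0,0,0],[0.1,2,0,6,0,0,0],[0.1,2,0,6,0,0,0],[0.1,2,0,6,0,0,0]]]'&& python3 -m pendant '[[[0.4,0,0,0,0,0,0],[0.6,0,0,0,0,0,0],[0.6,0,0,0,0,0,0],[0.6,0,0,0,0,0,0],[0.6,0,0,0,0,0,0]]]' && python3 -m pendant '[[[0.6,0,0,-15,0,0,0],[0.6,0,0,-40,0,0,0],[0.8,0,0,-70,0,0,0],[1,0,0,-100,0,0,0],[1,0,0,-110,0,0,0]]]'; python3 - <<'E'
from h import *
o=ctrl.get_obs();p=(o["eef_pos"],o["eef_rot"]);im=ctrl.camera("wrist");cv2.imwrite("pics/w4.png",im[:,:,::-1])
mv([.4455,.2183,.30],[.4455,.2183,.19])
print(proj("wrist",[.4391,-.1027,.063],p))
E
```

```text
time_s: 6.42
eef_pos: [0.4384, -0.1033, 0.1946]
eef_rot: [0.0, 0.228, 0.974, -0.0]
wrist_force: [0.2, 0.6, -1.6]
opening: 0.265
grasp_force: 58.9
time_s: 6.83
eef_pos: [0.4383, -0.1033, 0.1944]
eef_rot: [0.0, 0.228, 0.974, -0.0]
wrist_force: [0.4, 0.6, -1.0]
opening: 0.598
grasp_force: 0.0
time_s: 7.25
eef_pos: [0.4395, -0.1038, 0.3084]
eef_rot: [0.003, 0.228, 0.974, -0.001]
wrist_force: [0.5, -0.5, 0.0]
opening: 0.986
grasp_force: 0.0
t 7.3 at [ 0.4397 -0.104   0.3087] yaw x [-0.896  0.444 -0.008] z [ 0.007 -0.004 -1.   ] open 0.997 F 0.0
to [0.4455, 0.2183, 0.3] shift mm [137.8 291.4   7.5]
to [0.4455, 0.2183, 0.19] shift mm [138.7 291.4 117.5]
[255.79528491 204.31398619]
```

View pics/w4.png

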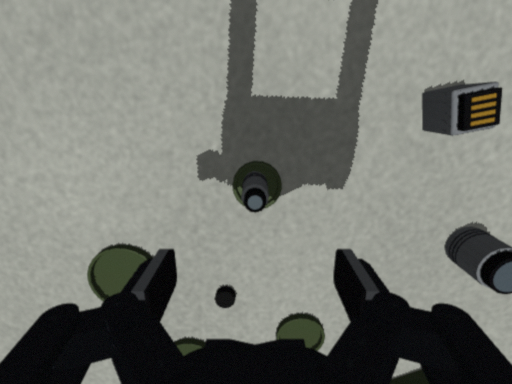

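Coupler a stands upright inside dish a, disc at (255,202). Next is d.

```bash
python3 -m pendant '[[[1,15,25,0,0,0,0],[1,32,62,0,0,0,0],[1,49,99,0,0,0,0],[1,65,136,0,0,0,0],[1,80,172,0,0,0,0]]]' >/dev/null&& python3 -m pendant '[[[1,16,37,0,0,0,0],[1,32,74,0,0,0,0],[1,48,105,0,0,0,0],[1,58,119,0,0,0,0],[1,58,119,0,0,0,0]]]' >/dev/null && python3 -m pendant '[[[1,0,0,0,0,0,0],[1,0,0,0,0,0,0],[1,0,0,0,0,0,0]]]'; cat > look.py <<'E'
from h import *
import sys
def disc(p,X,im):
    u=proj("wrist",X,p);b=im.astype(int)
    m=((b[:,:,2]-b[:,:,0]>12)&(b[:,:,2]>70)).astype(np.uint8)
    n,l,st,c=cv2.connectedComponentsWithStats(m);
    k=[i for i in range(1,n) if st[i][4]>60]
    for i in sorted(k,key=lambda i:np.linalg.norm(c[i]-u))[:2]:
        print("pred",u.round(1),"disc",c[i].round(1),"area",st[i][4],"world",atz(ray("wrist",c[i],p),X[2]).round(4))
def look(X,*t):
    o=ctrl.get_obs();p=(o["eef_pos"],o["eef_rot"]);im=ctrl.camera("wrist");disc(p,X,im);mv(*t)
    cv2.imwrite("pics/last.png",im[:,:,::-1])
E
python3 - <<'E'
from look import *
look([.446,.219,.06],[.446,.219,.30],[.446,.219,.19])
E
```

```text
time_s: 8.38
eef_pos: [0.4438, 0.2177, 0.3037]
eef_rot: [-0.0, 0.229, 0.974, -0.0]
wrist_force: [-0.3, 0.3, 0.5]
opening: 0.998
grasp_force: 0.0
pred [257.6 209.5] disc [259.  207.9] area 2099 world [0.4452 0.2207 0.06  ]
pred [257.6 209.5] disc [422.4 163.3] area 610 world [0.4685 0.3505 0.06  ]
t 8.4 at [0.4439 0.2176 0.3039] yaw x [-0.895  0.445  0.   ] z [-0.001 -0.    -1.   ] open 1.0 F 0.0
to [0.446, 0.219, 0.3] shift mm [-1.3  2.2  3.9]
to [0.446, 0.219, 0.19] shift mm [ -1.3   2.2 113.9]
```

```bash
python3 -m pendant '[[[1,0,3,30,0,0,0],[1,0,3,65,0,0,0],[1,0,3,95,0,0,0],[1,0,3,112,0,0,0],[1,0,3,116,0,0,0]]]' >/dev/null && python3 -m pendant '[[[1,0,0,0,0,0,0],[1,0,0,0,0,0,0],[0.6,0,0,0,0,0,0],[0.4,0,0,0,0,0,0],[0.4,0,0,0,0,0,0]]]' && python3 -m pendant '[[[0.4,0,0,0,0,0,0],[0.4,0,0,0,0,0,0],[0.4,0,0,0,0,0,0],[0.4,0,0,0,0,0,0]]]'&& python3 -m pendant '[[[0.4,0,0,-15,0,0,0],[0.4,0,0,-40,0,0,0],[0.4,0,0,-70,0,0,0],[0.4,0,0,-100,0,0,0],[0.4,0,0,-120,0,0,0]]]'; python3 - <<'E'
from look import *
mv([.47,-.2835,.305])
E
```

```text
time_s: 9.27
eef_pos: [0.4459, 0.2215, 0.1901]
eef_rot: [0.001, 0.228, 0.974, 0.0]
wrist_force: [-1.5, -1.6, 6.9]
opening: 0.64
grasp_force: 61.7
time_s: 9.6
eef_pos: [0.4459, 0.2216, 0.1901]
eef_rot: [0.001, 0.228, 0.974, 0.0]
wrist_force: [-1.8, -1.1, 7.2]
opening: 0.636
grasp_force: 62.5
time_s: 10.02
eef_pos: [0.4455, 0.2216, 0.3117]
eef_rot: [0.002, 0.228, 0.974, 0.001]
wrist_force: [1.6, -0.3, -2.5]
opening: 0.638
grasp_force: 63.8
t 10.0 at [0.4455 0.2216 0.3117] yaw x [-0.896  0.444 -0.003] z [ 0.004  0.001 -1.   ] open 0.638 F 63.8
to [0.47, -0.2835, 0.305] shift mm [-246.  -441.9    6.3]
```

```bash
python3 -m pendant '[[[0.4,-10,-18,0,0,0,0],[0.4,-27,-49,0,0,0,0],[0.4,-45,-82,0,0,0,0],[0.4,-63,-115,0,0,0,0],[0.4,-82,-147,0,0,0,0]]]' >/dev/null&& python3 -m pendant '[[[0.4,-17,-30,0,0,0,0],[0.4,-34,-60,0,0,0,0],[0.4,-50,-90,0,0,0,0],[0.4,-66,-120,0,0,0,0],[0.4,-82,-147,0,0,0,0]]]' >/dev/null && python3 -m pendant '[[[0.4,-17,-30,0,0,0,0],[0.4,-34,-60,0,0,0,0],[0.4,-50,-90,0,0,0,0],[0.4,-65,-118,0,0,0,0],[0.4,-75,-135,0,0,0,0]]]' >/dev/null&&python3 -m pendant '[[[0.4,-7,-13,0,0,0,0],[0.4,-7,-13,0,0,0,0],[0.4,-7,-13,0,0,0,0],[0.4,-7,-13,0,0,0,0]]]'; python3 - <<'E'
from look import *
look([.47,-.2835,.171],[.47,-.2835,.305],[.47,-.2835,.194])
E
```

```text
time_s: 11.6
eef_pos: [0.4693, -0.2827, 0.3081]
eef_rot: [-0.0, 0.228, 0.974, 0.0]
wrist_force: [0.0, -1.2, -2.5]
opening: 0.642
grasp_force: 63.9
pred [253.6 293.1] disc [254.8 300.3] area 6906 world [ 0.4738 -0.2848  0.171 ]
pred [253.6 293.1] disc [465.6  61. ] area 259 world [ 0.4165 -0.1743  0.171 ]
t 11.7 at [ 0.4693 -0.2824  0.3081] yaw x [-0.897  0.443  0.001] z [-0.001  0.001 -1.   ] open 0.639 F 63.9
to [0.47, -0.2835, 0.305] shift mm [-1.1 -0.7  3.1]
to [0.47, -0.2835, 0.194] shift mm [ -1.1  -0.7 114.1]
```

View pics/last.png

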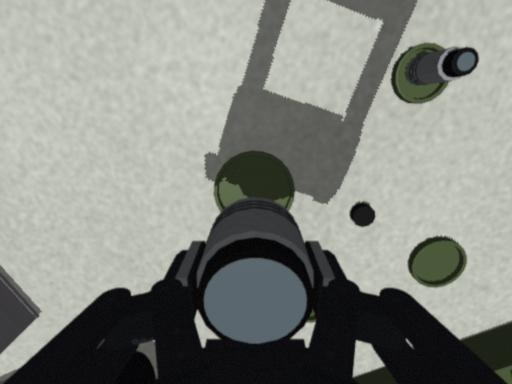

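Coupler d is held upright over dish d, disc at (255,300). The dish centre is about (254,191), roughly 2 mm toward tool −x. Coupler a still stands in its dish at the upper right.

```bash
python3 -m pendant '[[[0.4,-2,-1,20,0,0,0],[0.4,-2,-1,50,0,0,0],[0.4,-2,-1,80,0,0,0],[0.4,-2,-1,97,0,0,0],[0.4,-2,-1,107,0,0,0]]]' >/dev/null&& python3 -m pendant '[[[0.4,0,0,2,0,0,0],[0.4,0,0,4,0,0,0],[0.4,0,0,6,0,0,0],[0.4,0,0,6,0,0,0],[0.4,0,0,6,0,0,0]]]'; python3 - <<'E'
from look import *
mv([.47,-.2835,.194])
E
```

```text
time_s: 12.48
eef_pos: [0.4712, -0.2859, 0.1965]
eef_rot: [0.001, 0.228, 0.974, -0.001]
wrist_force: [0.7, 0.5, -1.6]
opening: 0.64
grasp_force: 63.9
t 12.5 at [ 0.4712 -0.2859  0.1965] yaw x [-0.896  0.444 -0.002] z [ 0.002 -0.001 -1.   ] open 0.64 F 63.9
to [0.47, -0.2835, 0.194] shift mm [2.1 1.7 2.5]
```

```bash
python3 -m pendant '[[[0.4,0,1,1,0,0,0],[0.4,0,1,2,0,0,0],[0.4,0,1,2,0,0,0],[0.4,0,1,2,0,0,0]]]' && python3 -m pendant '[[[0.7,0,0,0,0,0,0],[0.85,0,0,0,0,0,0],[1,0,0,0,0,0,0],[1,0,0,0,0,0,0],[1,0,0,0,0,0,0]]]' && python3 -m pendant '[[[1,0,0,-10,0,0,0],[1,0,0,-35,0,0,0],[1,0,0,-70,0,0,0],[1,0,0,-100,0,0,0],[1,0,0,-112,0,0,0]]]'; python3 - <<'E'
from look import *
look([.4705,-.2845,.063],[.606,.074,.305])
E
```

```text
time_s: 12.82
eef_pos: [0.4712, -0.2847, 0.1934]
eef_rot: [0.0, 0.228, 0.974, -0.0]
wrist_force: [0.0, 0.3, -0.7]
opening: 0.638
grasp_force: 63.9
time_s: 13.23
eef_pos: [0.4712, -0.2848, 0.1935]
eef_rot: [0.0, 0.228, 0.974, -0.0]
wrist_force: [0.8, -0.7, 0.2]
opening: 0.995
grasp_force: 0.0
time_s: 13.65
eef_pos: [0.4722, -0.2856, 0.3107]
eef_rot: [0.003, 0.228, 0.974, -0.002]
wrist_force: [0.6, -0.7, 0.9]
opening: 1.002
grasp_force: 0.0
pred [255.6 201.8] disc [255.7 202. ] area 2052 world [ 0.4707 -0.2845  0.063 ]
pred [255.6 201.8] disc [469.1  51.6] area 245 world [ 0.4367 -0.1016  0.063 ]
t 13.7 at [ 0.4726 -0.2859  0.3115] yaw x [-0.896  0.444 -0.009] z [ 0.007 -0.006 -1.   ] open 0.998 F 0.0
to [0.606, 0.074, 0.305] shift mm [ 40.1 381.7   5.1]
```

```bash
python3 -m pendant '[[[1,2,25,0,0,0,0],[1,6,65,0,0,0,0],[1,10,105,0,0,0,0],[1,14,145,0,0,0,0],[1,19,185,0,0,0,0]]]' >/dev/null&& python3 -m pendant '[[[1,5,40,0,0,0,0],[1,10,80,0,0,0,0],[1,14,120,0,0,0,0],[1,18,160,0,0,0,0],[1,21,190,0,0,0,0]]]' >/dev/null && python3 -m pendant '[[[1,0,7,0,0,0,0],[1,0,7,0,0,0,0],[1,0,7,0,0,0,0],[1,0,7,0,0,0,0]]]'; python3 - <<'E'
from look import *
look([.606,.074,.06],[.606,.074,.305],[.606,.074,.19])
E
```

```text
time_s: 14.87
eef_pos: [0.6044, 0.0741, 0.3047]
eef_rot: [-0.001, 0.228, 0.974, -0.0]
wrist_force: [-0.7, -0.5, -1.2]
opening: 1.001
grasp_force: 0.0
pred [255.7 209.3] disc [255.4 208.4] area 1153 world [0.6051 0.0741 0.06  ]
t 14.9 at [0.6045 0.0739 0.3049] yaw x [-0.895  0.445  0.001] z [-0.001 -0.    -1.   ] open 0.996 F 0.0
to [0.606, 0.074, 0.305] shift mm [-1.3  0.8 -0.1]
to [0.606, 0.074, 0.19] shift mm [ -1.4   0.9 114.9]
```

```bash
python3 -m pendant '[[[1,-1,0,30,0,0,0],[1,-1,0,65,0,0,0],[1,-1,0,95,0,0,0],[1,-1,0,112,0,0,0],[1,-1,0,116,0,0,0]]]' >/dev/null && python3 -m pendant '[[[1,0,0,0,0,0,0],[1,0,0,0,0,0,0],[0.6,0,0,0,0,0,0],[0.3,0,0,0,0,0,0],[0.3,0,0,0,0,0,0]]]' && python3 -m pendant '[[[0.3,0,0,0,0,0,0],[0.3,0,0,0,0,0,0],[0.3,0,0,0,0,0,0],[0.3,0,0,0,0,0,0]]]'&& python3 -m pendant '[[[0.3,0,0,-15,0,0,0],[0.3,0,0,-40,0,0,0],[0.3,0,0,-70,0,0,0],[0.3,0,0,-100,0,0,0],[0.3,0,0,-120,0,0,0]]]'; python3 - <<'E'
from look import *
mv([.612,-.2825,.305])
E
```

```text
time_s: 15.75
eef_pos: [0.6064, 0.0748, 0.1909]
eef_rot: [0.001, 0.228, 0.974, 0.0]
wrist_force: [0.6, -0.0, 0.3]
opening: 0.6
grasp_force: 0.0
time_s: 16.08
eef_pos: [0.6065, 0.0749, 0.191]
eef_rot: [0.001, 0.228, 0.974, 0.0]
wrist_force: [-0.2, -0.3, 6.6]
opening: 0.512
grasp_force: 61.1
time_s: 16.5
eef_pos: [0.6062, 0.075, 0.3125]
eef_rot: [0.002, 0.228, 0.974, 0.0]
wrist_force: [1.1, 0.6, -0.9]
opening: 0.509
grasp_force: 61.2
t 16.5 at [0.6062 0.075  0.3125] yaw x [-0.896  0.444 -0.003] z [ 0.003 -0.    -1.   ] open 0.509 F 61.2
to [0.612, -0.2825, 0.305] shift mm [-163.8 -317.9    7.6]
```

```bash
python3 -m pendant '[[[0.3,-9,-18,0,0,0,0],[0.3,-25,-49,0,0,0,0],[0.3,-42,-82,0,0,0,0],[0.3,-59,-115,0,0,0,0],[0.3,-76,-147,0,0,0,0]]]' >/dev/null&& python3 -m pendant '[[[0.3,-17,-33,0,0,0,0],[0.3,-34,-66,0,0,0,0],[0.3,-50,-97,0,0,0,0],[0.3,-64,-125,0,0,0,0],[0.3,-74,-145,0,0,0,0]]]' >/dev/null && python3 -m pendant '[[[0.3,-7,-13,0,0,0,0],[0.3,-14,-26,0,0,0,0],[0.3,-14,-26,0,0,0,0],[0.3,-14,-26,0,0,0,0],[0.3,-14,-26,0,0,0,0]]]'; python3 - <<'E'
from look import *
look([.612,-.2835,.175],[.612,-.2825,.305],[.612,-.2825,.195])
E
```

```text
time_s: 17.75
eef_pos: [0.6117, -0.2815, 0.3091]
eef_rot: [-0.0, 0.227, 0.974, 0.0]
wrist_force: [0.7, -0.2, -0.8]
opening: 0.513
grasp_force: 61.3
pred [250.9 297.7] disc [254.8 298.3] area 3885 world [ 0.6131 -0.2821  0.175 ]
pred [250.9 297.7] disc [158.7  34.5] area 3691 world [ 0.5055 -0.2642  0.175 ]
t 17.8 at [ 0.6118 -0.2813  0.3092] yaw x [-0.897  0.442  0.001] z [-0.     0.001 -1.   ] open 0.513 F 61.3
to [0.612, -0.2825, 0.305] shift mm [-0.7 -1.   4.2]
to [0.612, -0.2825, 0.195] shift mm [ -0.8  -1.  114.2]
```

View pics/last.png

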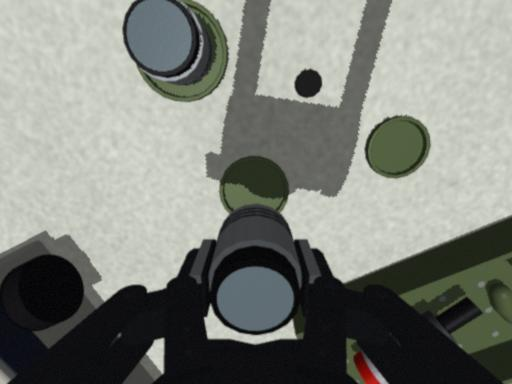

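Coupler c is held upright, disc at (255,298). Dish c's centre is about (254,190), which is on target. Empty dish b is at (398,146), and d stands in its dish.

```bash
python3 -m pendant '[[[0.3,-1,-1,20,0,0,0],[0.3,-1,-1,50,0,0,0],[0.3,-1,-1,80,0,0,0],[0.3,-1,-1,97,0,0,0],[0.3,-1,-1,107,0,0,0]]]' >/dev/null&& python3 -m pendant '[[[0.3,0,0,2,0,0,0],[0.3,0,0,4,0,0,0],[0.3,0,0,5,0,0,0],[0.3,0,0,5,0,0,0],[0.3,0,0,5,0,0,0]]]'; python3 - <<'E'
from look import *
p=(np.array([.6117,-.2815,.3091]),ctrl.get_obs()["eef_rot"])
print("dish b",atz(ray("wrist",(397.5,145.5),p),.01),"c",atz(ray("wrist",(254,190),p),.01))
mv([.612,-.2825,.195])
E
```

```text
time_s: 18.63
eef_pos: [0.6126, -0.2845, 0.1989]
eef_rot: [0.001, 0.228, 0.974, -0.0]
wrist_force: [0.5, -0.2, -2.4]
opening: 0.507
grasp_force: 61.3
dish b [ 0.63482707 -0.14050492  0.01      ] c [ 0.61374464 -0.28342632  0.01      ]
t 18.6 at [ 0.6126 -0.2845  0.1989] yaw x [-0.896  0.444 -0.003] z [ 0.002 -0.001 -1.   ] open 0.507 F 61.3
to [0.612, -0.2825, 0.195] shift mm [1.4 1.5 3.9]
```

Dish b is at (.6345, −.140), which agrees with the top view.

```bash
python3 -m pendant '[[[0.3,0,1,2,0,0,0],[0.3,0,1,3,0,0,0],[0.3,0,1,4,0,0,0],[0.3,0,1,4,0,0,0]]]' && python3 -m pendant '[[[0.6,0,0,0,0,0,0],[0.8,0,0,0,0,0,0],[0.9,0,0,0,0,0,0],[0.9,0,0,0,0,0,0],[0.9,0,0,0,0,0,0]]]' && python3 -m pendant '[[[0.9,0,0,-10,0,0,0],[0.9,0,0,-35,0,0,0],[1,0,0,-70,0,0,0],[1,0,0,-100,0,0,0],[1,0,0,-112,0,0,0]]]'; python3 - <<'E'
from look import *
look([.6125,-.283,.063],[.4685,.35,.305])
E
```

```text
time_s: 18.97
eef_pos: [0.6126, -0.2833, 0.194]
eef_rot: [0.0, 0.228, 0.974, -0.0]
wrist_force: [-1.8, 1.8, 2.5]
opening: 0.507
grasp_force: 61.7
time_s: 19.38
eef_pos: [0.6125, -0.2833, 0.1932]
eef_rot: [-0.0, 0.228, 0.974, 0.0]
wrist_force: [-0.0, 0.4, -1.4]
opening: 0.896
grasp_force: 0.0
time_s: 19.8
eef_pos: [0.6137, -0.284, 0.3116]
eef_rot: [0.004, 0.228, 0.974, -0.001]
wrist_force: [1.0, -0.8, 0.3]
opening: 0.997
grasp_force: 0.0
pred [255.5 201.7] disc [255.1 200.8] area 1163 world [ 0.6116 -0.2829  0.063 ]
pred [255.5 201.7] disc [161.4  29.1] area 3410 world [ 0.4712 -0.285   0.063 ]
t 19.9 at [ 0.614  -0.2842  0.3126] yaw x [-0.896  0.444 -0.01 ] z [ 0.008 -0.006 -1.   ] open 1.0 F 0.0
to [0.4685, 0.35, 0.305] shift mm [411.8 503.9   2.8]
```

```bash
python3 -m pendant '[[[1,13,16,0,0,0,0],[1,35,43,0,0,0,0],[1,58,71,0,0,0,0],[1,80,98,0,0,0,0],[1,103,126,0,0,0,0]]]' >/dev/null&& for i in 1 2; do python3 -m pendant '[[[1,21,25,0,0,0,0],[1,42,50,0,0,0,0],[1,62,76,0,0,0,0],[1,82,101,0,0,0,0],[1,103,126,0,0,0,0]]]' >/dev/null; done; python3 -m pendant '[[[1,21,25,0,0,0,0],[1,42,50,0,0,0,0],[1,62,76,0,0,0,0],[1,82,101,0,0,0,0],[1,95,116,0,0,0,0]]]' >/dev/null; python3 -m pendant '[[[1,8,10,0,0,0,0],[1,8,10,0,0,0,0],[1,8,10,0,0,0,0],[1,8,10,0,0,0,0],[1,8,10,0,0,0,0]]]'; python3 - <<'E'
from look import *
look([.4685,.35,.06],[.4685,.35,.305],[.4685,.35,.19])
E
```

```text
time_s: 21.93
eef_pos: [0.4674, 0.35, 0.3051]
eef_rot: [-0.0, 0.229, 0.974, -0.0]
wrist_force: [0.1, -0.4, -0.1]
opening: 0.997
grasp_force: 0.0
pred [255.5 208.3] disc [255.  208.3] area 506 world [0.4683 0.3496 0.06  ]
pred [255.5 208.3] disc [214.7   7.3] area 265 world [0.3288 0.3892 0.06  ]
t 22.0 at [0.4674 0.35   0.3052] yaw x [-0.895  0.445 -0.   ] z [-0. -0. -1.] open 0.996 F 0.0
to [0.4685, 0.35, 0.305] shift mm [-1.   0.5  0.2]
to [0.4685, 0.35, 0.19] shift mm [ -0.9   0.5 115.2]
```

```bash
python3 -m pendant '[[[1,-1,0,30,0,0,0],[1,-1,0,65,0,0,0],[1,-1,0,95,0,0,0],[1,-1,0,112,0,0,0],[1,-1,0,116,0,0,0]]]' >/dev/null && python3 -m pendant '[[[1,0,0,0,0,0,0],[1,0,0,0,0,0,0],[0.6,0,0,0,0,0,0],[0.2,0,0,0,0,0,0],[0.2,0,0,0,0,0,0]]]' && python3 -m pendant '[[[0.2,0,0,0,0,0,0],[0.2,0,0,0,0,0,0],[0.2,0,0,0,0,0,0],[0.2,0,0,0,0,0,0],[0.2,0,0,0,0,0,0]]]'&& python3 -m pendant '[[[0.2,0,0,-15,0,0,0],[0.2,0,0,-40,0,0,0],[0.2,0,0,-70,0,0,0],[0.2,0,0,-100,0,0,0],[0.2,0,0,-120,0,0,0]]]'; python3 - <<'E'
from look import *
mv([.6345,-.140,.305])
E
```

```text
time_s: 22.82
eef_pos: [0.4684, 0.351, 0.1908]
eef_rot: [0.001, 0.228, 0.974, 0.001]
wrist_force: [0.3, -0.5, -0.5]
opening: 0.602
grasp_force: 0.0
time_s: 23.23
eef_pos: [0.4683, 0.351, 0.1904]
eef_rot: [0.001, 0.228, 0.974, 0.0]
wrist_force: [-0.6, 0.1, 6.4]
opening: 0.376
grasp_force: 59.4
time_s: 23.65
eef_pos: [0.4681, 0.351, 0.3121]
eef_rot: [0.001, 0.228, 0.974, 0.001]
wrist_force: [0.8, 1.4, -0.5]
opening: 0.382
grasp_force: 59.6
t 23.6 at [0.4681 0.351  0.3121] yaw x [-0.896  0.444 -0.002] z [ 0.002  0.001 -1.   ] open 0.382 F 59.6
to [0.6345, -0.14, 0.305] shift mm [-366.9 -366.3    6.9]
```

```bash
python3 -m pendant '[[[0.2,-15,-15,0,0,0,0],[0.2,-40,-40,0,0,0,0],[0.2,-66,-66,0,0,0,0],[0.2,-94,-94,0,0,0,0],[0.2,-122,-122,0,0,0,0]]]' >/dev/null&& python3 -m pendant '[[[0.2,-25,-25,0,0,0,0],[0.2,-50,-50,0,0,0,0],[0.2,-75,-75,0,0,0,0],[0.2,-99,-99,0,0,0,0],[0.2,-122,-122,0,0,0,0]]]' >/dev/null && python3 -m pendant '[[[0.2,-25,-25,0,0,0,0],[0.2,-50,-50,0,0,0,0],[0.2,-75,-75,0,0,0,0],[0.2,-97,-97,0,0,0,0],[0.2,-113,-113,0,0,0,0]]]' >/dev/null&&python3 -m pendant '[[[0.2,-9,-9,0,0,0,0],[0.2,-9,-9,0,0,0,0],[0.2,-9,-9,0,0,0,0],[0.2,-9,-9,0,0,0,0],[0.2,-9,-9,0,0,0,0]]]'; python3 - <<'E'
from look import *
look([.6345,-.140,.177],[.6345,-.14,.305],[.6345,-.14,.1945])
E
```

```text
time_s: 25.32
eef_pos: [0.6331, -0.1379, 0.3091]
eef_rot: [-0.0, 0.227, 0.974, 0.0]
wrist_force: [0.3, 0.3, -1.1]
opening: 0.383
grasp_force: 59.7
pred [251.9 302.6] disc [254.8 302.7] area 1725 world [ 0.6351 -0.1388  0.177 ]
pred [251.9 302.6] disc [ 94.6 255.3] area 1006 world [ 0.5844 -0.1879  0.177 ]
t 25.4 at [ 0.6332 -0.138   0.3092] yaw x [-0.897  0.442  0.001] z [-0.  0. -1.] open 0.377 F 59.7
to [0.6345, -0.14, 0.305] shift mm [-2.1 -1.2  4.2]
to [0.6345, -0.14, 0.1945] shift mm [ -2.2  -1.3 114.7]
```

View pics/last.png

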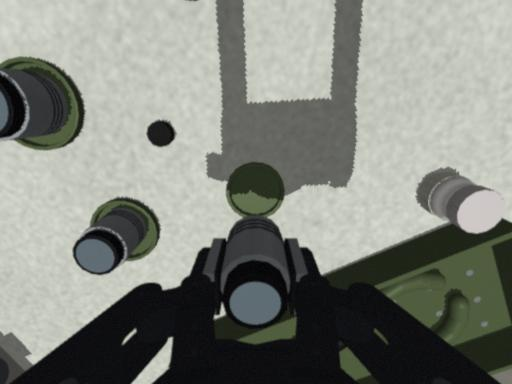

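Coupler b is held upright, disc at (255,303), over empty dish b with centre about (255,191). Couplers c and d stand in their dishes at the left. I'll lower b now.

```bash
python3 -m pendant '[[[0.2,-2,-1,20,0,0,0],[0.2,-2,-1,50,0,0,0],[0.2,-2,-1,80,0,0,0],[0.2,-2,-1,97,0,0,0],[0.2,-2,-1,107,0,0,0]]]' >/dev/null&& python3 -m pendant '[[[0.2,0,0,2,0,0,0],[0.2,0,0,4,0,0,0],[0.2,0,0,5,0,0,0],[0.2,0,0,5,0,0,0],[0.2,0,0,5,0,0,0]]]'; python3 - <<'E'
from look import *
mv([.6345,-.14,.1945])
E
```

```text
time_s: 26.2
eef_pos: [0.6354, -0.1416, 0.1988]
eef_rot: [0.001, 0.228, 0.974, -0.0]
wrist_force: [-0.6, -0.0, -1.5]
opening: 0.378
grasp_force: 59.7
t 26.2 at [ 0.6354 -0.1416  0.1988] yaw x [-0.896  0.444 -0.002] z [ 0.002 -0.001 -1.   ] open 0.378 F 59.7
to [0.6345, -0.14, 0.1945] shift mm [1.5 1.1 4.3]
```

```bash
python3 -m pendant '[[[0.2,0,1,2,0,0,0],[0.2,0,1,3,0,0,0],[0.2,0,1,4,0,0,0],[0.2,0,1,4,0,0,0]]]' && python3 -m pendant '[[[0.5,0,0,0,0,0,0],[0.7,0,0,0,0,0,0],[0.7,0,0,0,0,0,0],[0.7,0,0,0,0,0,0],[0.7,0,0,0,0,0,0]]]' && python3 -m pendant '[[[0.7,0,0,-10,0,0,0],[0.7,0,0,-35,0,0,0],[0.8,0,0,-70,0,0,0],[1,0,0,-105,0,0,0],[1,0,0,-140,0,0,0]]]' && python3 -m pendant '[[[1,-30,0,-20,0,0,0],[1,-50,0,-30,0,0,0],[1,-50,0,-30,0,0,0],[1,-50,0,-30,0,0,0],[1,-50,0,-30,0,0,0]]]'; python3 - <<'E'
from look import *
for n,X in dict(a=(.4391,-.1027,.063),b=(.6345,-.14,.063),c=(.6125,-.2835,.063),d=(.4705,-.284,.063)).items():
    print(n);look(X)
cv2.imwrite("pics/topend.png",cv2.resize(ctrl.camera("top")[130:260,100:400,::-1],None,fx=2.6,fy=2.6))
E
```

```text
time_s: 26.53
eef_pos: [0.6353, -0.1405, 0.1934]
eef_rot: [0.0, 0.228, 0.974, 0.0]
wrist_force: [-0.1, -0.1, 1.5]
opening: 0.383
grasp_force: 59.7
time_s: 26.95
eef_pos: [0.6352, -0.1406, 0.1933]
eef_rot: [-0.0, 0.228, 0.974, -0.0]
wrist_force: [1.6, -0.3, 0.2]
opening: 0.701
grasp_force: 0.0
time_s: 27.37
eef_pos: [0.6349, -0.1404, 0.3354]
eef_rot: [-0.0, 0.228, 0.974, 0.0]
wrist_force: [0.8, -0.8, 1.1]
opening: 0.999
grasp_force: 0.0
time_s: 27.78
eef_pos: [0.6793, -0.1623, 0.3624]
eef_rot: [-0.001, 0.228, 0.974, 0.0]
wrist_force: [-1.0, -0.7, -1.0]
opening: 0.999
grasp_force: 0.0
a
pred [ 182.3 -125.6] disc [20.5 40.5] area 2132 world [ 0.4709 -0.2834  0.063 ]
pred [ 182.3 -125.6] disc [116.  181.9] area 838 world [ 0.6113 -0.2834  0.063 ]
t 27.8 at [ 0.6791 -0.1622  0.3618] yaw x [-0.896  0.444  0.003] z [-0.003  0.001 -1.   ] open 1.003 F 0.0
b
pred [254.8 139. ] disc [115.7 182.5] area 841 world [ 0.6112 -0.2834  0.063 ]
pred [254.8 139. ] disc [20.3 41.1] area 2130 world [ 0.4709 -0.2833  0.063 ]
t 27.9 at [ 0.6791 -0.1621  0.3618] yaw x [-0.896  0.444  0.003] z [-0.003  0.001 -1.   ] open 1.002 F 0.0
c
pred [116.3 183.7] disc [115.7 182.6] area 836 world [ 0.6112 -0.2833  0.063 ]
pred [116.3 183.7] disc [20.2 41.1] area 2124 world [ 0.471  -0.2833  0.063 ]
t 27.9 at [ 0.6792 -0.1621  0.3619] yaw x [-0.896  0.444  0.003] z [-0.003  0.001 -1.   ] open 1.004 F 0.0
d
pred [19.2 40.7] disc [20.2 41. ] area 2121 world [ 0.4711 -0.2833  0.063 ]
pred [19.2 40.7] disc [115.8 182.4] area 839 world [ 0.6114 -0.2832  0.063 ]
t 28.0 at [ 0.6793 -0.1622  0.3621] yaw x [-0.896  0.444  0.002] z [-0.002  0.001 -1.   ] open 0.998 F 0.0
```

View pics/last.png

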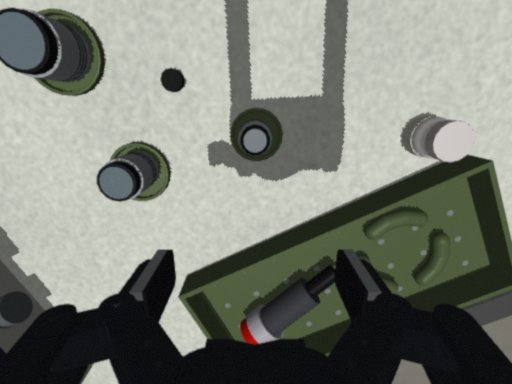

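b stands in its dish, disc at (255,139) exactly as predicted. c (116,182) and d (20,41) match as well. I'm handing in.

```bash
python3 -c "
from bench import ctrl
print(ctrl.hand_in())"
```

```text
the job is handed in; nothing more can be done
None
```

All four couplers were set upright in their matching dishes, the plug and cup were left alone, and the job was handed in at about 28 s; the hand-in returned no verdict.

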